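# Load and lock a leaf jig with its quarter-turn screw

## Robot

A 6-joint arm with a two-finger parallel gripper is mounted at the origin on the work surface. World frame = base frame: x ahead of the robot, y to its left, z up, the work surface at z = 0. Lengths are in m, angles in rad, forces in N, time in s.
With the tool pointing down it reaches from about 0.35 to 0.975 m from the base axis. Payload 17.4 kg.
Tool frame: the origin (TCP) lies midway between the tips of the shut fingers; the grasp point (between the pads) lies 19 mm behind it; z points along the fingers, y is the line along which they close (so a half turn about z gives the same grasp; the last joint's range is limited). The gripper opens to 85 mm and grips with 20 to 120 N. Pads are 22 mm wide; open, the fingers measure 114 mm over their backs; the gripper's body (76 mm by 85 mm) begins 54 mm behind the grasp point. The pads swing forward as they close: fully open they stand 13 mm farther back than shut.
Start: joints at [1.137, 0.116, 1.442, -0, 1.584, -0.038], TCP at [0.26, 0.623, 0.231] pointing down, gripper open.
Joint ranges: [-2.83, 2.83], [-0.83, 2.19], [0.07, 2.5], [-1.14, 4.28], [0.01, 3], [-2.97, 2.97]. Speed limits (rad/s): [1.89, 1.89, 2.22, 3.14, 3.14, 3.14].

## Interface

Orientations are given as a unit quaternion [x, y, z, w].
In Python, from workcell import get_state, get_image, camera_params, sign_off gives the robot as it stands. The module is installed in compiled form; this text tells all that it offers.
- The arm moves only by the tool play_rows, never from a script. Its argument "targets" is a list of rows, each an object of numbers: "dx", "dy", "dz": the shift along the tool's x, y, z in mm; "rx", "ry", "rz": the turn, a rotation vector about the tool's x, y, z in rad; "grip": the finger opening in mm, from 0 to 85.4. A call has 1 to 12 rows; each row shifts and turns the commanded pose from where the row before left it, along the tool's axes as they then stand; what a row does not reach is not made up. A row lasts 1/10 s, in which the tool goes at most 50 mm and 8.59 degrees, less where a joint would pass 70% of its speed; a pose out of reach is approached as far as the arm can. A call is refused whole if a number of a shift passes 50 or a number of a turn 0.15, either way. A call with a gripper value outside its range is refused whole. The fingers move at their own pace and stop on an object; "squeeze" is the grip in N (left out, the last holds). Time passes only in rows, so rows that do not move let the fingers close. It gives the time, the measured TCP pose, the force, the opening and the grip force at its end, in the units of the state.
- get_state(): the state, without advancing time (a new reading comes with each control period).
- get_image(name): name is "scene" or "top"; returns the picture (400x640x3 uint8, red, green, blue); there is no depth.
- camera_params(name): a dict with "K" (3x3 intrinsics, pixels), "dist_coeffs" ([k1, k2, p1, p2, k3] as OpenCV has them; the pictures are not rectified), "extrinsics" (4x4, takes a point from world to camera coordinates). Camera axes: x right, y down, z forward; pixel columns grow to the right and rows downward; lengths in m; the calibration is good to about 2 mm. A picture is of the moment at which its call begins. camera_params takes no time and is no camera call.
- sign_off(): hands the job in; it is judged then, once.
The state is a dict: "clock": time; "joints": joint angles; "joint_velocities": joint speeds; "joint_torque": joint torques, N m; "tool_pos": TCP position; "eef_rot": TCP orientation; "ft_force": force on the tool from outside, world axes, zero at the start; "torque": the same for the moment, N m; "width": opening from 0.0 (shut) to 1.0 (fully open); "grasp_force": force on a finger pad.
Only numpy, scipy, OpenCV 4.12 (cv2) and the standard library are available. Lean on these libraries where they do the work, as an engineer would, in place of code of your own. Each camera call takes 0.05 s, during which the arm holds its last target. There are 200 camera calls.

## Task

Get this folded cover ready for welding: slide it fully home against the end stops of the jig, then bring the hinged leaf down flat over it so that the T-head of the quarter-turn screw passes up through the slot (turn the head back in line with the slot first). Then turn the T-head a full quarter turn clockwise, to its stop, so that it lies across the leaf and locks it down. Leave everything else on the table where it is.

Things in the scene. Friction and masses are not known exactly. Their poses are not given: they have to be found in the camera images.
- jig: The leaf jig, bolted to the table: dark steel base plate 255 x 240 mm, 16 mm thick, origin on the table under it. Its x is the loading direction (away from the robot, give or take the jig's yaw), y points to the hinge, z up. Brass side guides 14 mm high stand on the base, x -115 to 50 mm, inner faces at y = 40.5 and -40.5 mm. Two hinge cheeks rise to z = 75 mm at |x| = 33 to 47, y = 82 to 108 mm.
- stops (a point): Middle between the two yellow end stops, on the base (jig x = 50, y = 0, z = 16 mm). Their faces lie at jig x = 50 mm, y = 11 to 33 and -33 to -11 mm, and are 26 mm high.
- cover: Folded sheet-steel cover, an upside-down pan: 100 mm along x, 76 along y, 30 high, 0.3 kg give or take 30 %, loose. Origin in the middle of its underside. It stands on the jig's base between the side guides, 2.5 mm clear of each, pulled back 25 to 55 mm from the stops. Fully home its origin is at jig x = 0 and its rear wall at x = -50 mm.
- leaf (a joint): Hinged leaf, rad: 0 = closed, flat on the post; grows as it is lifted; 1.57 = upright, 2.0 = its limit. Blue strap 60 mm wide, 10 thick, reaching 235 mm from the hinge axis; copper pad beneath at 65 to 115 mm, ending 0.5 mm over the cover. Its stiff hinge (0.7 N m) holds it anywhere; 3 to 4 N at its end move it. It closes only with the T-head within about 8 degrees of in line with the slot.
- hinge (a point): Point on the leaf's hinge axis, mid width: x = 0, y = 90, z = 61 mm in the jig frame. The axis runs along the jig's x. The closed leaf reaches from here along the jig's -y, its top face 66 mm over the table. It starts open, leaning back a little beyond upright, its outer (top) face looking along the jig's +y.
- slot (a point): Middle of the slot in the leaf, on the outer (top) face, 167.5 mm from the hinge axis. A through slot 22 mm wide, 61 mm long (137 to 198 mm from the axis), long side along the leaf.
- leaf_end (a point): Point on the leaf's outer (top) face, 215 mm from the hinge axis, mid width, on the tongue between the slot (ends at 198 mm) and the red-marked tip (235 mm): a good place to push or press.
- tscrew (a joint): Angle of the quarter-turn screw, rad, growing clockwise seen from above, between two stops at 0 and 1.60: 0 = T-head in line with the leaf's slot (head along the jig's y), 1.57 = across it (head along the jig's x: locked). About 0.06 N m of friction (3 to 4 N near the head's end); it stays where it is left.
- tscrew_top (a point): Middle of the top face of the red T-head, on the screw's vertical axis (jig x = 0, y = -75 mm), 90 mm over the table. The head is 50 mm long, 14 wide, 22 high (68 to 90 mm over the table), on a shank 13 mm thick; both its wings are free to be pushed or pinched. With the leaf closed the head's underside is 2 mm above the leaf's top face.
- post (a point): Middle of the top of the grey post on which the closed leaf rests and out of which the screw stands: jig x -30 to 30, y -99 to -55 mm, top 56 mm over the table.

How it is judged:
By the outcome, as a careful person would: the job done as asked, in the order asked, and still so for the second after the job is handed in, with the robot touching nothing.
It also fails if it takes over 58 s, if anything falls off the work surface, if the arm or the gripper's body presses on something with over 40 N, if the wrist force passes 120 N, or if a joint passes its speed limit or range.

## Working session

There is one attempt and no reset: what is moved stays moved. The work goes in short steps, Python scripts to look and compute and a tool call to move; the robot and the scene stay as the last step left them, time stands still between calls to the robot, and variables do not carry over. Pictures are saved under pics/ and viewed, at most 10 in all, crops included, and the job is handed in when it is done.

Besides the shell and the picture viewer there is one more tool, called after "Emit:" as name([rows], argument=value, ...), one row to a line, values as JSON. play_rows: Moves the arm, as the interface text tells. Its arguments: {"type":"object","properties":{"targets":{"type":"array"},"squeeze":{"type":"number"}},"required":["targets"]}

```bash
mkdir -p pics; python3 - <<'E'
from workcell import *
import cv2,numpy as np
for n in("scene","top"):
    im=get_image(n); cv2.imwrite(f"pics/{n}0.png",im[:,:,::-1])
    p=camera_params(n); E=np.array(p["extrinsics"]); print(n,np.array(p["K"]).round(1).tolist(),p["dist_coeffs"],(-E[:3,:3].T@E[:3,3]).round(3),E[:3,:3].round(3).tolist())
s=get_state();print(s)
E
```

```text
scene [[369.0, 0.0, 320.2], [0.0, 369.0, 194.9], [0.0, 0.0, 1.0]] [-0.08269707  0.          0.          0.          0.        ] [1.041 0.227 0.499] [[-0.462, 0.887, -0.018], [0.588, 0.291, -0.754], [-0.664, -0.359, -0.656]]
top [[385.5, 0.0, 326.6], [0.0, 385.5, 202.4], [0.0, 0.0, 1.0]] [-0.03700104  0.          0.          0.          0.        ] [ 0.505 -0.029  0.726] [[0.004, -0.999, -0.04], [-0.986, 0.003, -0.166], [0.166, 0.04, -0.985]]
{'clock': 0.1, 'joints': array([ 1.13719518e+00,  1.16432061e-01,  1.44219045e+00, -1.84211946e-05,
        1.58396436e+00, -3.78176612e-02]), 'joint_velocities': array([ 0.00018677, -0.00135757,  0.00013425, -0.00061887,  0.0003203 ,
        0.00114162]), 'joint_torque': array([ 1.91320585e-03, -7.33673143e+01, -6.33784246e+01,  7.39519396e-05,
        5.40135472e-03,  4.65657251e-05]), 'tool_pos': array([0.26019117, 0.62266509, 0.23064498]), 'eef_rot': array([ 1.96602749e-01,  9.80483101e-01, -4.85516317e-04, -1.07136586e-04]), 'ft_force': array([ 0.08501265, -0.78331243,  0.68519455]), 'torque': array([-0.0024568 ,  0.039885  ,  0.00586782]), 'grasp_force': 0.0, 'width': 1.0002389237349683}
```

View pics/scene0.png

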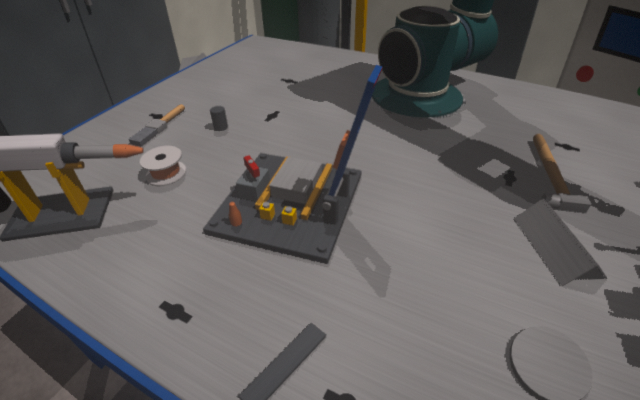

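View pics/top0.png

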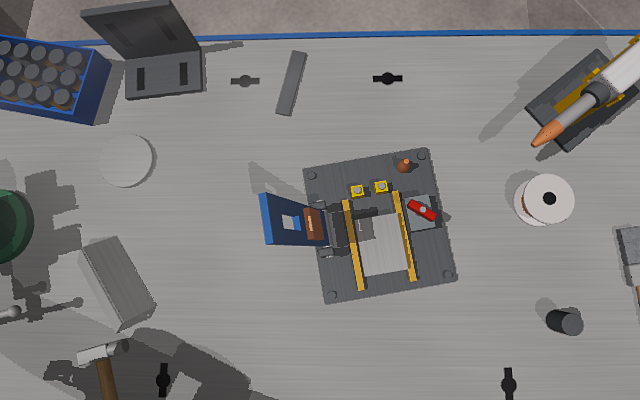

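The top view shows the jig around (380,225): leaf open to the left at (290,220), yellow stops at (357,190) and (381,186), the T-head at (421,210), and the cover at (385,245). The orange cone near (405,165) has to be left alone. I'll measure the jig next.

```bash
cat > h.py <<'E'
from workcell import *
import cv2,numpy as np
def ray(n,uv):
    p=camera_params(n);E=np.array(p["extrinsics"])
    q=cv2.undistortPoints(np.array(uv,float).reshape(-1,1,2),np.array(p["K"]),np.array(p["dist_coeffs"]))[:,0]
    R=E[:3,:3];return -R.T@E[:3,3],np.c_[q,np.ones(len(q))]@R
def cast(n,uv,z):
    c,d=ray(n,uv);return c+d*((z-c[2])/d[:,2])[:,None]
def proj(n,P):
    p=camera_params(n);E=np.array(p["extrinsics"])
    return cv2.projectPoints(np.array(P,float).reshape(-1,3),cv2.Rodrigues(E[:3,:3])[0],E[:3,3],np.array(p["K"]),np.array(p["dist_coeffs"]))[0][:,0]
def blobs(im,lo,hi,roi,amin=15):
    x0,y0,x1,y1=roi;h=cv2.cvtColor(im,cv2.COLOR_RGB2HSV)[y0:y1,x0:x1]
    m=cv2.inRange(h,lo,hi);c,_=cv2.findContours(m,cv2.RETR_EXTERNAL,cv2.CHAIN_APPROX_NONE)
    return [k+np.array([x0,y0]) for k in c if cv2.contourArea(k)>amin]
E
python3 - <<'E'
from h import *
im=cv2.imread("pics/top0.png")[:,:,::-1].copy()
for nm,lo,hi in(("yel",(18,120,90),(32,255,255)),("red",(0,190,120),(4,255,255)),("red2",(174,150,100),(180,255,255))):
    for b in blobs(im,lo,hi,(300,140,465,310)):
        r=cv2.minAreaRect(b.astype(np.float32)); print(nm,cv2.contourArea(b),np.round(r[0],1),np.round(r[1],1),round(r[2],1),cv2.boxPoints(r).round(1).tolist())
cv2.imwrite("pics/crop.png",cv2.resize(im[140:310,250:470,::-1],None,fx=3.5,fy=3.5,interpolation=cv2.INTER_CUBIC))
E
```

```text
yel 493.5 [352.8 244.6] [91.9  6.6] 79.7 [[341.29998779296875, 200.0], [347.79998779296875, 198.89999389648438], [364.20001220703125, 289.20001220703125], [357.70001220703125, 290.3999938964844]]
yel 473.5 [403.5 235.6] [92.   7.3] 78.2 [[390.5, 191.3000030517578], [397.70001220703125, 189.8000030517578], [416.3999938964844, 279.8999938964844], [409.29998779296875, 281.3999938964844]]
yel 135.5 [356.7 191.2] [12.7 12.7] 78.7 [[349.20001220703125, 186.1999969482422], [361.70001220703125, 183.6999969482422], [364.20001220703125, 196.1999969482422], [351.70001220703125, 198.6999969482422]]
yel 141.0 [380.3 187. ] [12.7 13.5] 78.7 [[372.3999938964844, 182.10000610351562], [385.70001220703125, 179.5], [388.20001220703125, 192.0], [374.8999938964844, 194.60000610351562]]
red 148.5 [422.1 209.5] [29.8  7.4] 31.0 [[407.3999938964844, 205.0], [411.20001220703125, 198.6999969482422], [436.79998779296875, 214.10000610351562], [433.0, 220.39999389648438]]
```

View pics/crop.png

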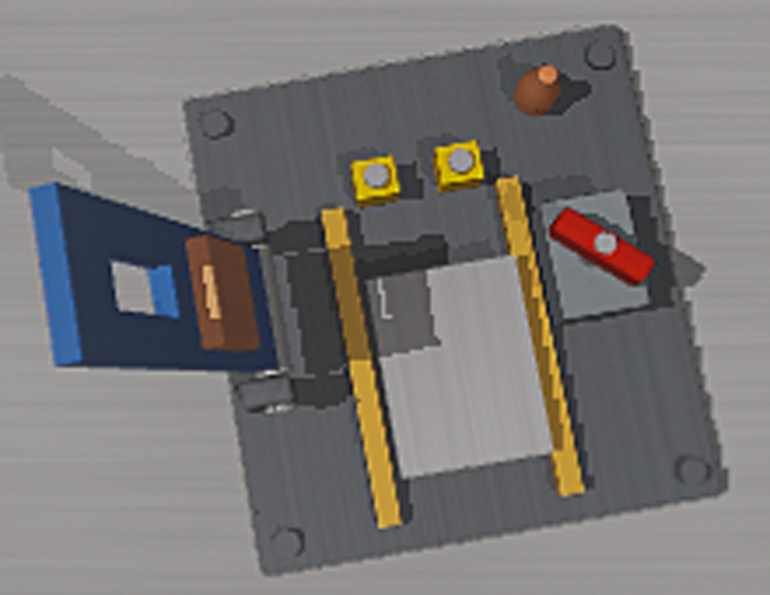

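The crop confirms the layout. The T-head is skewed about 45° from the jig's y, and the slot is at (145,290) in the crop. The cover's rear edge runs from (403,478) to (553,452). Next I'll fit the jig pose.

```bash
cat >> h.py <<'E'
from scipy.optimize import least_squares
E
python3 - <<'E'
from h import *
c=lambda L:np.array(L)/3.5+[250,140]-.4
W=[];J=[]
def add(uv,z,j): W.extend(cast("top",uv,z)[:,:2]);J.extend(j)
add([[422.5,209.2]],.09,[[0,-.075]])
add([[(351.7+364.2)/2,(198.7+196.2)/2],[(374.9+388.2)/2,(194.6+192)/2]],.042,[[.05,.022],[.05,-.022]]) 
# guide far/near inner corners, top z .030
add(c([[345,207],[498,181],[402,523],[560,494]]),.030,[[.05,.0405],[.05,-.0405],[-.115,.0405],[-.115,-.0405]])
W=np.array(W);J=np.array(J)
T=lambda p,j:np.c_[p[0]+np.cos(p[2])*j[:,0]-np.sin(p[2])*j[:,1],p[1]+np.sin(p[2])*j[:,0]+np.cos(p[2])*j[:,1]]
r=least_squares(lambda p:(T(p,J)-W).ravel(),[.5,-.1,0],loss="soft_l1",f_scale=.002);p=r.x
print("jig",p.round(4),np.degrees(p[2]));print(((W-T(p,J))*1000).round(1).tolist())
inv=lambda w:(np.atleast_2d(w)[:,:2]-p[:2])@np.array([[np.cos(p[2]),-np.sin(p[2])],[np.sin(p[2]),np.cos(p[2])]])
print("base corners",inv(cast("top",c([[185,100],[628,27],[727,493],[263,575]]),.016)).round(4).tolist())
print("cover",inv(cast("top",c([[403,478],[553,452],[518,255]]),.046)).round(4).tolist())
print("cone base",inv(cast("top",c([[535,100]]),.02)).round(3))
h=inv(cast("top",[[(407.4+411.2)/2,(205+198.7)/2],[(436.8+433)/2,(214.1+220.4)/2]],.09));print("head ends",h.round(4).tolist())
l=inv(cast("top",c([[30,188],[58,365]]),.061+.235));print("leaf tip",l.round(3).tolist())
print("slot/tscrew/leafend world",T(p,np.array([[0,-.0775],[0,-.075],[0,-.125],[-.05,0],[0,.09]])).round(4).tolist())
E
```

```text
jig [ 0.5864 -0.0878  0.1754] 10.051837429265634
[[0.8, -0.2], [-2.7, 0.1], [-2.9, 1.0], [0.4, -0.7], [-0.2, -1.0], [1.2, 0.3], [1.7, 0.5]]
base corners [[0.1263, 0.1139], [0.123, -0.13], [-0.1285, -0.1267], [-0.1283, 0.1148]]
cover [[-0.0914, 0.0367], [-0.0917, -0.0385], [0.0077, -0.0411]]
cone base [[ 0.091 -0.071]]
head ends [[0.0167, -0.0564], [-0.016, -0.0925]]
leaf tip [[0.029, 0.152], [-0.03, 0.152]]
slot/tscrew/leafend world [[0.5999, -0.1642], [0.5995, -0.1617], [0.6082, -0.2109], [0.5371, -0.0966], [0.5707, 0.0008]]
```

Emit:
play_rows([
  {"dx": -29, "dy": -37.5, "grip": 32},
  {"dx": -29, "dy": -37.5, "grip": 32},
  {"dx": -29, "dy": -37.5, "grip": 32},
  {"dx": -29, "dy": -37.5, "grip": 32},
  {"dx": -29, "dy": -37.5, "grip": 32},
  {"dx": -29, "dy": -37.5, "grip": 32},
  {"dx": -29, "dy": -37.5, "grip": 32},
  {"dx": -29, "dy": -37.5, "grip": 32},
  {"dx": -29, "dy": -37.5, "grip": 32},
  {"dx": -29, "dy": -37.5, "grip": 32},
  {"dx": -29, "dy": -37.5, "grip": 32},
  {"dx": -29, "dy": -37.5, "grip": 32},
])

```text
invalid input at $.targets[0]: expected keys dx, dy, dz, rx, ry, rz, grip
```

Emit:
play_rows([
  {"dx": -29, "dy": -37.5, "grip": 32},
  {"dx": -29, "dy": -37.5, "grip": 32},
  {"dx": -29, "dy": -37.5, "grip": 32},
  {"dx": -26, "dy": -37, "grip": 32},
  {"rz": 0.15, "dz": 5},
  {"rz": 0.15, "dz": 5},
  {"rz": 0.15, "dz": 5},
  {"rz": 0.15, "dz": 5},
  {"rz": 0.15, "dz": 5},
  {"rz": 0.15, "dz": 5},
  {"rz": 0.15, "dz": 5},
  {"rz": 0.15, "dz": 5},
])

```text
invalid input at $.targets[0]: expected keys dx, dy, dz, rx, ry, rz, grip
```

Emit:
play_rows([
  {"rz": 0.15, "dz": 10},
  {"rz": 0.15, "dz": 10},
  {"rz": 0.15, "dz": 10},
  {"rz": 0.15, "dz": 10},
  {"rz": 0.15, "dz": 10},
  {"rz": 0.15, "dz": 10},
  {"rz": 0.15, "dz": 10},
  {"rz": 0.15, "dz": 10},
  {"rz": 0.15, "dz": 5},
  {"rz": 0.02},
  {"dz": 0},
])

```text
invalid input at $.targets[0]: expected keys dx, dy, dz, rx, ry, rz, grip
```

```bash
cat >> h.py <<'E'
from scipy.spatial.transform import Rotation as Rr
JP=np.array([.5864,-.0878,.1754])
def jig2w(j): c,s=np.cos(JP[2]),np.sin(JP[2]); return np.array([JP[0]+c*j[0]-s*j[1],JP[1]+s*j[0]+c*j[1],j[2]])
def w2jig(w): c,s=np.cos(JP[2]),np.sin(JP[2]); d=np.array(w[:2])-JP[:2]; return np.array([c*d[0]+s*d[1],-s*d[0]+c*d[1],w[2]])
def to(j,verbose=True):
    s=get_state();R=Rr.from_quat(s["eef_rot"]).as_matrix()
    d=R.T@(jig2w(j)-s["tool_pos"])*1000
    yaw=np.degrees(np.arctan2(R[1,1],R[0,1]))
    print("t",round(s["clock"],2),"tcp jig",(w2jig(s["tool_pos"])*1000).round(1),"yaw in jig",round(yaw-np.degrees(JP[2]),1),"d tool mm",d.round(1),"F",s["ft_force"].round(1),"w",round(s["width"]*85.4,1))
E
python3 -c "
from h import *
to([-.135,0,.030])"
```

```text
t 0.1 tcp jig [-197.2  756.5  230.6] yaw in jig 57.3 d tool mm [-461.3 -602.6  201.2] F [ 0.1 -0.8  0.7] w 85.4
```

All seven keys are required in every row.

Emit:
play_rows([
  {"dx": -29, "dy": -37.5, "dz": 0, "rx": 0, "ry": 0, "rz": 0, "grip": 32},
  {"dx": -29, "dy": -37.5, "dz": 0, "rx": 0, "ry": 0, "rz": 0, "grip": 32},
  {"dx": -29, "dy": -37.5, "dz": 0, "rx": 0, "ry": 0, "rz": 0, "grip": 32},
  {"dx": -29, "dy": -37.5, "dz": 0, "rx": 0, "ry": 0, "rz": 0, "grip": 32},
  {"dx": -29, "dy": -37.5, "dz": 0, "rx": 0, "ry": 0, "rz": 0, "grip": 32},
  {"dx": -29, "dy": -37.5, "dz": 0, "rx": 0, "ry": 0, "rz": 0, "grip": 32},
  {"dx": -29, "dy": -37.5, "dz": 0, "rx": 0, "ry": 0, "rz": 0, "grip": 32},
  {"dx": -29, "dy": -37.5, "dz": 0, "rx": 0, "ry": 0, "rz": 0, "grip": 32},
  {"dx": -29, "dy": -37.5, "dz": 0, "rx": 0, "ry": 0, "rz": 0, "grip": 32},
  {"dx": -29, "dy": -37.5, "dz": 0, "rx": 0, "ry": 0, "rz": 0, "grip": 32},
  {"dx": -29, "dy": -37.5, "dz": 0, "rx": 0, "ry": 0, "rz": 0, "grip": 32},
  {"dx": -29, "dy": -37.5, "dz": 0, "rx": 0, "ry": 0, "rz": 0, "grip": 32},
])

```text
clock: 1.3
tool_pos: [0.4077, 0.0716, 0.2313]
eef_rot: [0.197, 0.981, 0.0, 0.0]
ft_force: [1.5, 1.0, -0.7]
width: 0.374
grasp_force: 0.0
```

Emit:
play_rows([
  {"dx": -29, "dy": -37.5, "dz": 0, "rx": 0, "ry": 0, "rz": 0, "grip": 32},
  {"dx": -29, "dy": -37.5, "dz": 0, "rx": 0, "ry": 0, "rz": 0, "grip": 32},
  {"dx": -29, "dy": -37.5, "dz": 0, "rx": 0, "ry": 0, "rz": 0, "grip": 32},
  {"dx": -26, "dy": -37, "dz": 0, "rx": 0, "ry": 0, "rz": 0, "grip": 32},
  {"dx": 0, "dy": 0, "dz": 5, "rx": 0, "ry": 0, "rz": 0.149, "grip": 32},
  {"dx": 0, "dy": 0, "dz": 5, "rx": 0, "ry": 0, "rz": 0.149, "grip": 32},
  {"dx": 0, "dy": 0, "dz": 5, "rx": 0, "ry": 0, "rz": 0.149, "grip": 32},
  {"dx": 0, "dy": 0, "dz": 5, "rx": 0, "ry": 0, "rz": 0.149, "grip": 32},
  {"dx": 0, "dy": 0, "dz": 5, "rx": 0, "ry": 0, "rz": 0.149, "grip": 32},
  {"dx": 0, "dy": 0, "dz": 5, "rx": 0, "ry": 0, "rz": 0.149, "grip": 32},
  {"dx": 0, "dy": 0, "dz": 5, "rx": 0, "ry": 0, "rz": 0.149, "grip": 32},
  {"dx": 0, "dy": 0, "dz": 5, "rx": 0, "ry": 0, "rz": 0.149, "grip": 32},
])

```text
clock: 2.5
tool_pos: [0.4543, -0.108, 0.1908]
eef_rot: [0.715, 0.699, -0.0, -0.0]
ft_force: [1.3, -0.1, -0.1]
width: 0.376
grasp_force: 0.0
```

Emit:
play_rows([
  {"dx": 0, "dy": 0, "dz": 10, "rx": 0, "ry": 0, "rz": 0.149, "grip": 32},
  {"dx": 0, "dy": 0, "dz": 10, "rx": 0, "ry": 0, "rz": 0.149, "grip": 32},
  {"dx": 0, "dy": 0, "dz": 10, "rx": 0, "ry": 0, "rz": 0.149, "grip": 32},
  {"dx": 0, "dy": 0, "dz": 10, "rx": 0, "ry": 0, "rz": 0.149, "grip": 32},
  {"dx": 0, "dy": 0, "dz": 10, "rx": 0, "ry": 0, "rz": 0.149, "grip": 32},
  {"dx": 0, "dy": 0, "dz": 10, "rx": 0, "ry": 0, "rz": 0.149, "grip": 32},
  {"dx": 0, "dy": 0, "dz": 10, "rx": 0, "ry": 0, "rz": 0.149, "grip": 32},
  {"dx": 0, "dy": 0, "dz": 10, "rx": 0, "ry": 0, "rz": 0.149, "grip": 32},
  {"dx": 0, "dy": 0, "dz": 5, "rx": 0, "ry": 0, "rz": 0.149, "grip": 32},
  {"dx": 0, "dy": 0, "dz": 0, "rx": 0, "ry": 0, "rz": 0.04, "grip": 32},
  {"dx": 0, "dy": 0, "dz": 0, "rx": 0, "ry": 0, "rz": 0, "grip": 32},
])

```text
clock: 3.6
tool_pos: [0.4543, -0.108, 0.106]
eef_rot: [0.996, 0.086, -0.0, -0.0]
ft_force: [0.1, -0.1, -0.2]
width: 0.372
grasp_force: 0.0
```

```bash
python3 -c "
from h import *
to([-.135,0,.030])"
```

```text
t 3.6 tcp jig [-133.6    3.1  106. ] yaw in jig -90.2 d tool mm [-1.3  3.2 76. ] F [ 0.1 -0.1 -0.2] w 31.8
```

Emit:
play_rows([
  {"dx": 0, "dy": 3, "dz": 40, "rx": 0, "ry": 0, "rz": 0, "grip": 32},
  {"dx": 0, "dy": 0, "dz": 35, "rx": 0, "ry": 0, "rz": 0, "grip": 32},
  {"dx": 0, "dy": 0, "dz": 0, "rx": 0, "ry": 0, "rz": 0, "grip": 32},
  {"dx": 15, "dy": 0, "dz": 0, "rx": 0, "ry": 0, "rz": 0, "grip": 32},
  {"dx": 10, "dy": 0, "dz": 0, "rx": 0, "ry": 0, "rz": 0, "grip": 32},
  {"dx": 8, "dy": 0, "dz": 0, "rx": 0, "ry": 0, "rz": 0, "grip": 32},
  {"dx": 8, "dy": 0, "dz": 0, "rx": 0, "ry": 0, "rz": 0, "grip": 32},
  {"dx": 8, "dy": 0, "dz": 0, "rx": 0, "ry": 0, "rz": 0, "grip": 32},
  {"dx": 8, "dy": 0, "dz": 0, "rx": 0, "ry": 0, "rz": 0, "grip": 32},
  {"dx": 5, "dy": 0, "dz": 0, "rx": 0, "ry": 0, "rz": 0, "grip": 32},
  {"dx": 3, "dy": 0, "dz": 0, "rx": 0, "ry": 0, "rz": 0, "grip": 32},
])

```text
clock: 4.7
tool_pos: [0.5194, -0.0998, 0.0313]
eef_rot: [0.996, 0.086, -0.0, -0.0]
ft_force: [-5.1, -1.7, 3.2]
width: 0.375
grasp_force: 2.1
```

Emit:
play_rows([
  {"dx": 2, "dy": 0, "dz": 0, "rx": 0, "ry": 0, "rz": 0, "grip": 32},
  {"dx": 2, "dy": 0, "dz": 0, "rx": 0, "ry": 0, "rz": 0, "grip": 32},
])

```text
clock: 4.9
tool_pos: [0.523, -0.0991, 0.0313]
eef_rot: [0.996, 0.086, -0.0, -0.0]
ft_force: [-3.3, -1.4, 2.6]
width: 0.373
grasp_force: 1.8
```

```bash
python3 -c "
from h import *
to([-.061,0,.030])"
```

```text
t 4.9 tcp jig [-64.4  -0.1  31.3] yaw in jig -90.1 d tool mm [ 3.4 -0.1  1.3] F [-3.3 -1.4  2.6] w 31.9
```

Emit:
play_rows([
  {"dx": 1, "dy": 0, "dz": 0, "rx": 0, "ry": 0, "rz": 0, "grip": 32},
  {"dx": 1, "dy": 0, "dz": 0, "rx": 0, "ry": 0, "rz": 0, "grip": 32},
])

```text
clock: 5.1
tool_pos: [0.5249, -0.0988, 0.0313]
eef_rot: [0.996, 0.086, -0.0, 0.0]
ft_force: [-2.5, -0.4, 1.5]
width: 0.374
grasp_force: 1.6
```

Emit:
play_rows([
  {"dx": 1, "dy": 0, "dz": 0, "rx": 0, "ry": 0, "rz": 0, "grip": 32},
  {"dx": 0.5, "dy": 0, "dz": 0, "rx": 0, "ry": 0, "rz": 0, "grip": 32},
])

```text
clock: 5.3
tool_pos: [0.5264, -0.0985, 0.0313]
eef_rot: [0.996, 0.086, 0.0, -0.0]
ft_force: [-2.7, 0.1, 0.8]
width: 0.376
grasp_force: 1.5
```

Emit:
play_rows([
  {"dx": 0.5, "dy": 0, "dz": 0, "rx": 0, "ry": 0, "rz": 0, "grip": 32},
  {"dx": 0.5, "dy": 0, "dz": 0, "rx": 0, "ry": 0, "rz": 0, "grip": 32},
])

```text
clock: 5.5
tool_pos: [0.5271, -0.0984, 0.0312]
eef_rot: [0.996, 0.086, -0.0, 0.0]
ft_force: [-10.1, -1.7, 5.3]
width: 0.379
grasp_force: 4.9
```

Emit:
play_rows([
  {"dx": 0.5, "dy": 0, "dz": 0, "rx": 0, "ry": 0, "rz": 0, "grip": 32},
  {"dx": 0.3, "dy": 0, "dz": 0, "rx": 0, "ry": 0, "rz": 0, "grip": 32},
])

```text
clock: 5.7
tool_pos: [0.5271, -0.0984, 0.0312]
eef_rot: [0.996, 0.086, -0.001, 0.0]
ft_force: [-16.3, -2.4, 9.3]
width: 0.376
grasp_force: 8.5
```

```bash
python3 -c "
from h import *
to([-.061,0,.030])
im=get_image('scene');cv2.imwrite('pics/s1.png',cv2.resize(im[110:280,190:390,::-1],None,fx=3.5,fy=3.5))"
```

```text
t 5.7 tcp jig [-60.2  -0.1  31.2] yaw in jig -90.1 d tool mm [-0.8 -0.1  1.2] F [-16.3  -2.4   9.3] w 32.1
```

View pics/s1.png

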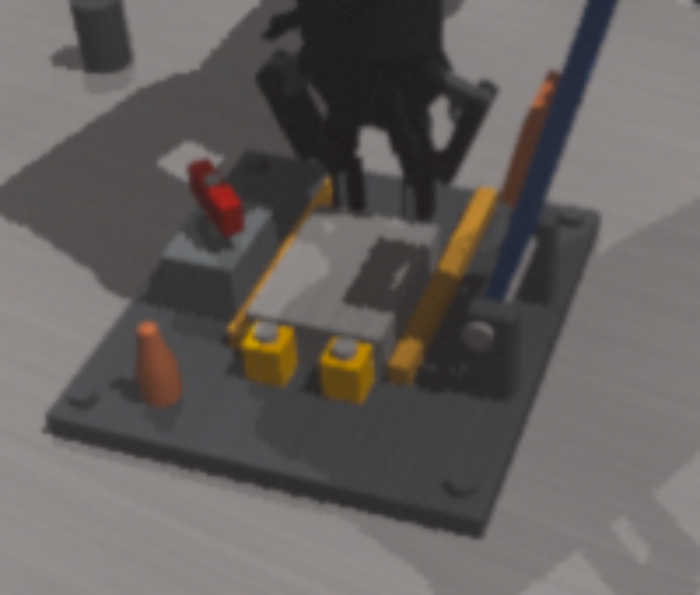

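Seen from the scene camera, the cover's front edge sits against both yellow stops at about (270,330) and (350,345), and the cone is undisturbed. The force rose to 16 N with no further motion, so the cover is home. Next is the T-head.

Emit:
play_rows([
  {"dx": -10, "dy": 0, "dz": 0, "rx": 0, "ry": 0, "rz": 0, "grip": 32},
  {"dx": 0, "dy": 0, "dz": -45, "rx": 0, "ry": 0, "rz": 0, "grip": 40},
  {"dx": 0, "dy": 0, "dz": -45, "rx": 0, "ry": 0, "rz": 0, "grip": 40},
  {"dx": 23, "dy": 25, "dz": 0, "rx": 0, "ry": 0, "rz": 0, "grip": 40},
  {"dx": 23, "dy": 25, "dz": 0, "rx": 0, "ry": 0, "rz": 0, "grip": 40},
  {"dx": 23, "dy": 25, "dz": 0, "rx": 0, "ry": 0, "rz": 0, "grip": 40},
  {"dx": 0, "dy": 0, "dz": 0, "rx": 0, "ry": 0, "rz": -0.14, "grip": 40},
  {"dx": 0, "dy": 0, "dz": 0, "rx": 0, "ry": 0, "rz": -0.14, "grip": 40},
  {"dx": 0, "dy": 0, "dz": 0, "rx": 0, "ry": 0, "rz": -0.14, "grip": 40},
  {"dx": 0, "dy": 0, "dz": 0, "rx": 0, "ry": 0, "rz": -0.14, "grip": 40},
  {"dx": 0, "dy": 0, "dz": 0, "rx": 0, "ry": 0, "rz": -0.14, "grip": 40},
  {"dx": 0, "dy": 0, "dz": 0, "rx": 0, "ry": 0, "rz": -0.14, "grip": 40},
])

```text
clock: 6.95
tool_pos: [0.5991, -0.162, 0.1213]
eef_rot: [0.873, 0.488, 0.0, 0.0]
ft_force: [0.3, 0.1, -0.3]
width: 0.465
grasp_force: 0.0
```

```bash
python3 -c "
from h import *
to([0,-.075,.072])"
```

```text
t 6.95 tcp jig [ -0.4 -75.3 121.3] yaw in jig -41.7 d tool mm [ 0.5  0.1 49.3] F [ 0.3  0.1 -0.3] w 39.7
```

Emit:
play_rows([
  {"dx": 0, "dy": 0, "dz": 25, "rx": 0, "ry": 0, "rz": 0, "grip": 40},
  {"dx": 0, "dy": 0, "dz": 24, "rx": 0, "ry": 0, "rz": 0, "grip": 40},
  {"dx": 0, "dy": 0, "dz": 0, "rx": 0, "ry": 0, "rz": 0, "grip": 8},
  {"dx": 0, "dy": 0, "dz": 0, "rx": 0, "ry": 0, "rz": 0, "grip": 8},
  {"dx": 0, "dy": 0, "dz": 0, "rx": 0, "ry": 0, "rz": 0, "grip": 8},
  {"dx": 0, "dy": 0, "dz": 0, "rx": 0, "ry": 0, "rz": 0, "grip": 8},
  {"dx": 0, "dy": 0, "dz": 0, "rx": 0, "ry": 0, "rz": 0, "grip": 8},
], squeeze=25)

```text
clock: 7.65
tool_pos: [0.5992, -0.162, 0.0726]
eef_rot: [0.875, 0.485, -0.0, 0.0]
ft_force: [-1.1, -0.9, -10.5]
width: 0.152
grasp_force: 29.9
```

Emit:
play_rows([
  {"dx": 0, "dy": 0, "dz": 0, "rx": 0, "ry": 0, "rz": -0.12, "grip": 8},
  {"dx": 0, "dy": 0, "dz": 0, "rx": 0, "ry": 0, "rz": -0.12, "grip": 8},
  {"dx": 0, "dy": 0, "dz": 0, "rx": 0, "ry": 0, "rz": -0.12, "grip": 8},
  {"dx": 0, "dy": 0, "dz": 0, "rx": 0, "ry": 0, "rz": -0.12, "grip": 8},
  {"dx": 0, "dy": 0, "dz": 0, "rx": 0, "ry": 0, "rz": -0.12, "grip": 8},
  {"dx": 0, "dy": 0, "dz": 0, "rx": 0, "ry": 0, "rz": -0.12, "grip": 8},
  {"dx": 0, "dy": 0, "dz": 0, "rx": 0, "ry": 0, "rz": 0, "grip": 8},
])

```text
clock: 8.35
tool_pos: [0.6001, -0.1622, 0.0726]
eef_rot: [0.646, 0.763, 0.001, 0.001]
ft_force: [8.1, -2.3, -14.8]
width: 0.155
grasp_force: 29.2
```

```bash
python3 -c "
from h import *
to([0,-.075,.072]); print(get_state()['torque'],get_state()['joints'].round(2))"
```

```text
t 8.35 tcp jig [  0.5 -75.7  72.6] yaw in jig -0.5 d tool mm [ 0.7 -0.5  0.6] F [  8.1  -2.3 -14.8] w 13.2
[-0.52129922 -1.40252907  0.04415128] [-0.31  0.09  1.74  0.    1.32 -0.47]
```

Emit:
play_rows([
  {"dx": 0, "dy": 0, "dz": 0, "rx": 0, "ry": 0, "rz": -0.03, "grip": 8},
  {"dx": 0, "dy": 0, "dz": 0, "rx": 0, "ry": 0, "rz": 0.02, "grip": 40},
  {"dx": 0, "dy": 0, "dz": 0, "rx": 0, "ry": 0, "rz": 0, "grip": 40},
  {"dx": 0, "dy": 0, "dz": 0, "rx": 0, "ry": 0, "rz": 0, "grip": 40},
  {"dx": 0, "dy": 0, "dz": -20, "rx": 0, "ry": 0, "rz": 0, "grip": 40},
  {"dx": 0, "dy": 0, "dz": -45, "rx": 0, "ry": 0, "rz": 0, "grip": 40},
  {"dx": 0, "dy": 0, "dz": -45, "rx": 0, "ry": 0, "rz": 0, "grip": 0},
  {"dx": 0, "dy": 0, "dz": -45, "rx": 0, "ry": 0, "rz": 0, "grip": 0},
  {"dx": 0, "dy": 0, "dz": -50, "rx": 0, "ry": 0, "rz": 0, "grip": 0},
  {"dx": 0, "dy": 0, "dz": -50, "rx": 0, "ry": 0, "rz": 0, "grip": 0},
  {"dx": 0, "dy": 0, "dz": 0, "rx": 0, "ry": 0, "rz": 0, "grip": 0},
])

```text
clock: 9.45
tool_pos: [0.6001, -0.1622, 0.3361]
eef_rot: [0.644, 0.765, 0.002, 0.005]
ft_force: [-0.2, -0.4, -0.2]
width: 0.0
grasp_force: 0.0
```

```bash
python3 - <<'E'
from h import *
to([0,.19,.25])
im=get_image("top");cv2.imwrite("pics/t2.png",im[:,:,::-1])
for b in blobs(im,(0,190,120),(4,255,255),(380,140,465,310)):
    r=cv2.minAreaRect(b.astype(np.float32)); bp=cv2.boxPoints(r); print(cv2.contourArea(b),r)
    print([ (w2jig(q)*1000).round(1).tolist() for q in cast("top",bp,.09)])
E
```

```text
t 9.45 tcp jig [  0.5 -75.7 336.1] yaw in jig -0.2 d tool mm [266.1  -2.2  84.8] F [-0.2 -0.4 -0.2] w 0.0
158.0 ((421.2439880371094, 209.59201049804688), (7.870960235595703, 31.215513229370117), 79.69515228271484)
[[6.9, -47.5, 90.0], [7.1, -99.3, 90.0], [-6.0, -98.8, 90.0], [-6.2, -47.1, 90.0]]
```

Emit:
play_rows([
  {"dx": 45, "dy": 0, "dz": 0, "rx": 0, "ry": 0, "rz": 0, "grip": 0},
  {"dx": 45, "dy": 0, "dz": 0, "rx": 0, "ry": 0, "rz": 0, "grip": 0},
  {"dx": 45, "dy": 0, "dz": 0, "rx": 0, "ry": 0, "rz": 0, "grip": 0},
  {"dx": 45, "dy": 0, "dz": 0, "rx": 0, "ry": 0, "rz": 0, "grip": 0},
  {"dx": 45, "dy": 0, "dz": 0, "rx": 0, "ry": 0, "rz": 0, "grip": 0},
  {"dx": 45, "dy": 0, "dz": 0, "rx": 0, "ry": 0, "rz": 0, "grip": 0},
  {"dx": 0, "dy": 0, "dz": 0, "rx": 0, "ry": 0, "rz": 0, "grip": 0},
  {"dx": 0, "dy": 0, "dz": 42, "rx": 0, "ry": 0, "rz": 0, "grip": 0},
  {"dx": 0, "dy": 0, "dz": 42, "rx": 0, "ry": 0, "rz": 0, "grip": 0},
  {"dx": 0, "dy": 0, "dz": 0, "rx": 0, "ry": 0, "rz": 0, "grip": 0},
])

```text
clock: 10.5
tool_pos: [0.5511, 0.1034, 0.2372]
eef_rot: [0.644, 0.765, -0.003, -0.003]
ft_force: [-0.0, -0.2, 0.3]
width: 0.0
grasp_force: 0.0
```

```bash
python3 - <<'E'
from h import *
to([0,.19,.25])
# arc of TCP: corner (-11 mm in y) rides on outer face at radius r
ths=[1.84,1.75,1.66,1.57,1.47,1.36,1.25,1.14,1.03,.92,.81,.7,.59,.48,.38,.28,.19,.1,.04,0]
prev=None
for t in ths:
    r=np.interp(t,[0,1.57],[226,205]); y=90-r*np.cos(t)+5*np.sin(t)+11; z=61+r*np.sin(t)+5*np.cos(t)
    if t>1.57: # tip edge touches the finger side
        y=90-235*np.cos(t)+5*np.sin(t)+11; z=262
    print(t,round(y),round(z),None if prev is None else (round(y-prev[0],1),round(prev[1]-z,1))); prev=(y,z)
E
```

```text
t 10.5 tcp jig [ -1.4 194.5 237.2] yaw in jig -0.2 d tool mm [ -4.5   1.3 -12.8] F [-0.  -0.2  0.3] w 0.0
1.84 168 262 None
1.75 148 262 (np.float64(-20.5), 0)
1.66 127 262 (np.float64(-20.9), 0)
1.57 106 266 (np.float64(-21.1), np.float64(-4.0))
1.47 85 267 (np.float64(-20.6), np.float64(-0.8))
1.36 62 265 (np.float64(-22.8), np.float64(1.5))
1.25 40 261 (np.float64(-22.7), np.float64(4.1))
1.14 18 255 (np.float64(-22.2), np.float64(6.6))
1.03 -4 246 (np.float64(-21.5), np.float64(9.1))
0.92 -24 234 (np.float64(-20.5), np.float64(11.5))
0.81 -44 220 (np.float64(-19.3), np.float64(13.8))
0.7 -61 204 (np.float64(-17.7), np.float64(15.9))
0.59 -77 187 (np.float64(-16.0), np.float64(17.9))
0.48 -91 167 (np.float64(-14.0), np.float64(19.7))
0.38 -102 148 (np.float64(-10.8), np.float64(19.2))
0.28 -111 127 (np.float64(-8.9), np.float64(20.4))
0.19 -117 108 (np.float64(-6.3), np.float64(19.1))
0.1 -122 88 (np.float64(-4.5), np.float64(19.7))
0.04 -124 75 (np.float64(-2.0), np.float64(13.4))
0 -125 66 (np.float64(-0.9), np.float64(9.0))
```

Emit:
play_rows([
  {"dx": -10, "dy": 1, "dz": -24, "rx": 0, "ry": 0, "rz": 0, "grip": 0},
  {"dx": -12, "dy": 0, "dz": 0, "rx": 0, "ry": 0, "rz": 0, "grip": 0},
  {"dx": -12, "dy": 0, "dz": 0, "rx": 0, "ry": 0, "rz": 0, "grip": 0},
  {"dx": -12, "dy": 0, "dz": 0, "rx": 0, "ry": 0, "rz": 0, "grip": 0},
  {"dx": -14, "dy": 0, "dz": 0, "rx": 0, "ry": 0, "rz": 0, "grip": 0},
  {"dx": -14, "dy": 0, "dz": 0, "rx": 0, "ry": 0, "rz": 0, "grip": 0},
  {"dx": -14, "dy": 0, "dz": -5, "rx": 0, "ry": 0, "rz": 0, "grip": 0},
])

```text
clock: 11.2
tool_pos: [0.5689, 0.0162, 0.2714]
eef_rot: [0.644, 0.765, -0.001, -0.001]
ft_force: [-1.3, 3.2, -2.7]
width: -0.004
grasp_force: 1.7
```

```bash
python3 - <<'E'
from h import *
to([0,.106,.266])
E
```

```text
t 11.2 tcp jig [  0.9 105.5 271.4] yaw in jig -0.2 d tool mm [ 0.5 -0.9  5.4] F [-1.3  3.2 -2.7] w -0.3
```

Emit:
play_rows([
  {"dx": -20, "dy": 0, "dz": 3, "rx": 0, "ry": 0, "rz": 0, "grip": 0},
  {"dx": -23, "dy": 0, "dz": 3, "rx": 0, "ry": 0, "rz": 0, "grip": 0},
  {"dx": -23, "dy": 0, "dz": 4, "rx": 0, "ry": 0, "rz": 0, "grip": 0},
  {"dx": -22, "dy": 0, "dz": 7, "rx": 0, "ry": 0, "rz": 0, "grip": 0},
  {"dx": -21, "dy": 0, "dz": 9, "rx": 0, "ry": 0, "rz": 0, "grip": 0},
  {"dx": -20, "dy": 0, "dz": 12, "rx": 0, "ry": 0, "rz": 0, "grip": 0},
  {"dx": -19, "dy": 0, "dz": 14, "rx": 0, "ry": 0, "rz": 0, "grip": 0},
])

```text
clock: 11.9
tool_pos: [0.5944, -0.1301, 0.2199]
eef_rot: [0.644, 0.765, -0.0, -0.0]
ft_force: [1.0, 2.3, 0.0]
width: 0.002
grasp_force: 1.0
```

```bash
python3 - <<'E'
from h import *
to([0,-.044,.220])
im=get_image('scene');cv2.imwrite('pics/s3.png',cv2.resize(im[60:280,170:420,::-1],None,fx=2.5,fy=2.5))
E
```

```text
t 11.9 tcp jig [  0.5 -43.  219.9] yaw in jig -0.2 d tool mm [-1.  -0.5 -0.1] F [1.  2.3 0. ] w 0.2
```

View pics/s3.png

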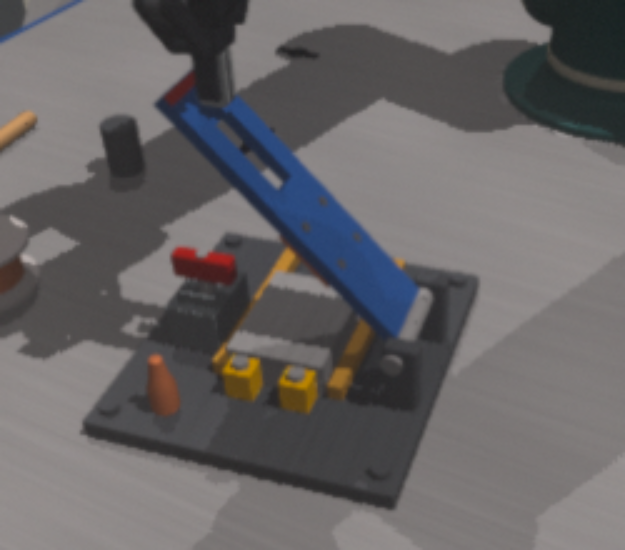

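The leaf is following at about 45°, with the fingertips on the tongue at (215,100) just below the red tip and the T-head in line at (205,262). I'll carry on down the arc.

Emit:
play_rows([
  {"dx": -18, "dy": 0, "dz": 16, "rx": 0, "ry": 0, "rz": 0, "grip": 0},
  {"dx": -16, "dy": 0, "dz": 18, "rx": 0, "ry": 0, "rz": 0, "grip": 0},
  {"dx": -14, "dy": 0, "dz": 19, "rx": 0, "ry": 0, "rz": 0, "grip": 0},
  {"dx": -11, "dy": 0, "dz": 19, "rx": 0, "ry": 0, "rz": 0, "grip": 0},
  {"dx": -9, "dy": 0, "dz": 20, "rx": 0, "ry": 0, "rz": 0, "grip": 0},
  {"dx": -6, "dy": 0, "dz": 18, "rx": 0, "ry": 0, "rz": 0, "grip": 0},
  {"dx": -5, "dy": 0, "dz": 15, "rx": 0, "ry": 0, "rz": 0, "grip": 0},
  {"dx": -1, "dy": 0, "dz": 10, "rx": 0, "ry": 0, "rz": 0, "grip": 0},
])

```text
clock: 12.75
tool_pos: [0.6078, -0.2077, 0.0836]
eef_rot: [0.644, 0.765, -0.0, -0.0]
ft_force: [-1.1, -0.5, 1.8]
width: 0.002
grasp_force: 0.6
```

```bash
python3 - <<'E'
from h import *
to([0,-.125,.066])
E
```

```text
t 12.75 tcp jig [ 1.000e-01 -1.218e+02  8.360e+01] yaw in jig -0.2 d tool mm [-3.2 -0.1 17.6] F [-1.1 -0.5  1.8] w 0.2
```

Emit:
play_rows([
  {"dx": -3, "dy": 0, "dz": 8, "rx": 0, "ry": 0, "rz": 0, "grip": 0},
  {"dx": 0, "dy": 0, "dz": 6, "rx": 0, "ry": 0, "rz": 0, "grip": 0},
  {"dx": 0, "dy": 0, "dz": 2, "rx": 0, "ry": 0, "rz": 0, "grip": 0},
])

```text
clock: 13.05
tool_pos: [0.6086, -0.2101, 0.0691]
eef_rot: [0.644, 0.765, -0.0, 0.0]
ft_force: [-0.2, -0.3, 1.0]
width: 0.007
grasp_force: 0.6
```

Emit:
play_rows([
  {"dx": 0, "dy": 0, "dz": 1, "rx": 0, "ry": 0, "rz": 0, "grip": 0},
  {"dx": 0, "dy": 0, "dz": 0.5, "rx": 0, "ry": 0, "rz": 0, "grip": 0},
])

```text
clock: 13.25
tool_pos: [0.6087, -0.21, 0.0683]
eef_rot: [0.644, 0.765, 0.0, 0.0]
ft_force: [-0.8, -0.9, 1.7]
width: 0.001
grasp_force: 0.6
```

Emit:
play_rows([
  {"dx": 0, "dy": 0, "dz": 1, "rx": 0, "ry": 0, "rz": 0, "grip": 0},
  {"dx": 0, "dy": 0, "dz": 0.5, "rx": 0, "ry": 0, "rz": 0, "grip": 0},
])

```text
clock: 13.45
tool_pos: [0.6088, -0.2101, 0.0666]
eef_rot: [0.644, 0.765, 0.0, 0.0]
ft_force: [0.4, -0.5, 1.9]
width: -0.001
grasp_force: 0.6
```

Emit:
play_rows([
  {"dx": 0, "dy": 0, "dz": 0.5, "rx": 0, "ry": 0, "rz": 0, "grip": 0},
  {"dx": 0, "dy": 0, "dz": 0.5, "rx": 0, "ry": 0, "rz": 0, "grip": 0},
])

```text
clock: 13.65
tool_pos: [0.6088, -0.2101, 0.066]
eef_rot: [0.644, 0.765, 0.0, 0.0]
ft_force: [-3.5, 1.6, 10.4]
width: 0.001
grasp_force: 5.1
```

Emit:
play_rows([
  {"dx": 0, "dy": 0, "dz": 0.5, "rx": 0, "ry": 0, "rz": 0, "grip": 0},
  {"dx": 0, "dy": 0, "dz": -10, "rx": 0, "ry": 0, "rz": 0, "grip": 0},
  {"dx": 0, "dy": 0, "dz": -30, "rx": 0, "ry": 0, "rz": 0, "grip": 0},
  {"dx": 0, "dy": 0, "dz": -30, "rx": 0, "ry": 0, "rz": 0, "grip": 40},
  {"dx": 25, "dy": 0, "dz": 0, "rx": 0, "ry": 0, "rz": 0, "grip": 40},
  {"dx": 25, "dy": 0, "dz": 0, "rx": 0, "ry": 0, "rz": 0, "grip": 40},
  {"dx": 0, "dy": 0, "dz": 0, "rx": 0, "ry": 0, "rz": 0, "grip": 40},
])

```text
clock: 14.35
tool_pos: [0.5998, -0.1588, 0.1355]
eef_rot: [0.643, 0.766, 0.0, 0.0]
ft_force: [0.3, -0.5, -1.3]
width: 0.471
grasp_force: 0.0
```

```bash
python3 - <<'E'
from h import *
to([0,-.075,.074])
im=get_image('scene');cv2.imwrite('pics/s4.png',cv2.resize(im[60:280,170:420,::-1],None,fx=3,fy=2.7))
E
```

```text
t 14.35 tcp jig [  0.8 -72.2 135.5] yaw in jig -0.1 d tool mm [-2.8 -0.8 61.5] F [ 0.3 -0.5 -1.3] w 40.3
```

View pics/s4.png

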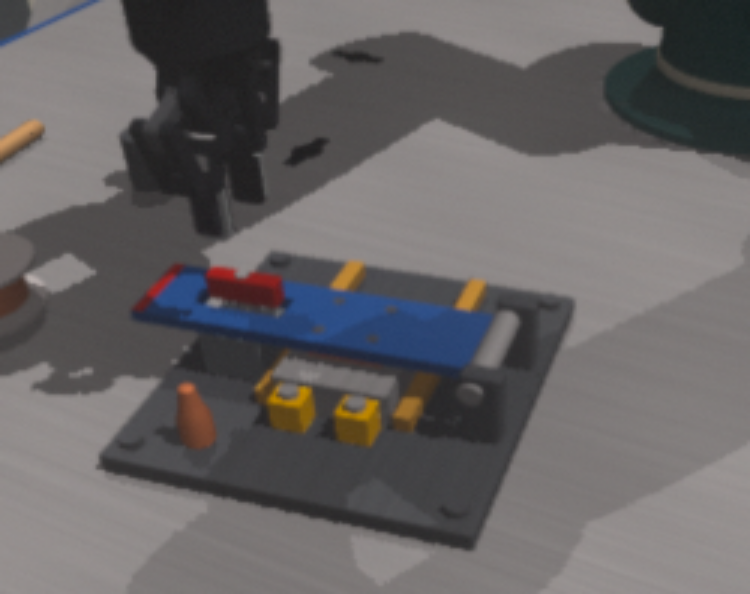

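The leaf is down flat, with the T-head standing up through the slot at (245,285) and the cover still against the stops. Now I'll grip the head and turn it.

Emit:
play_rows([
  {"dx": -3, "dy": -1, "dz": 30, "rx": 0, "ry": 0, "rz": 0, "grip": 40},
  {"dx": 0, "dy": 0, "dz": 30, "rx": 0, "ry": 0, "rz": 0, "grip": 40},
  {"dx": 0, "dy": 0, "dz": 0, "rx": 0, "ry": 0, "rz": 0, "grip": 8},
  {"dx": 0, "dy": 0, "dz": 0, "rx": 0, "ry": 0, "rz": 0, "grip": 8},
  {"dx": 0, "dy": 0, "dz": 0, "rx": 0, "ry": 0, "rz": 0, "grip": 8},
  {"dx": 0, "dy": 0, "dz": 0, "rx": 0, "ry": 0, "rz": 0, "grip": 8},
  {"dx": 0, "dy": 0, "dz": 0, "rx": 0, "ry": 0, "rz": 0, "grip": 8},
], squeeze=25)

```text
clock: 15.1
tool_pos: [0.6003, -0.1641, 0.0751]
eef_rot: [0.644, 0.765, 0.001, 0.001]
ft_force: [12.3, -0.9, -20.5]
width: 0.157
grasp_force: 29.1
```

Emit:
play_rows([
  {"dx": 0, "dy": 0, "dz": 0, "rx": 0, "ry": 0, "rz": 0.13, "grip": 8},
  {"dx": 0, "dy": 0, "dz": 0, "rx": 0, "ry": 0, "rz": 0.13, "grip": 8},
  {"dx": 0, "dy": 0, "dz": 0, "rx": 0, "ry": 0, "rz": 0.13, "grip": 8},
  {"dx": 0, "dy": 0, "dz": 0, "rx": 0, "ry": 0, "rz": 0.13, "grip": 8},
  {"dx": 0, "dy": 0, "dz": 0, "rx": 0, "ry": 0, "rz": 0.13, "grip": 8},
  {"dx": 0, "dy": 0, "dz": 0, "rx": 0, "ry": 0, "rz": 0.13, "grip": 8},
  {"dx": 0, "dy": 0, "dz": 0, "rx": 0, "ry": 0, "rz": 0.13, "grip": 8},
  {"dx": 0, "dy": 0, "dz": 0, "rx": 0, "ry": 0, "rz": 0.13, "grip": 8},
  {"dx": 0, "dy": 0, "dz": 0, "rx": 0, "ry": 0, "rz": 0.13, "grip": 8},
  {"dx": 0, "dy": 0, "dz": 0, "rx": 0, "ry": 0, "rz": 0.13, "grip": 8},
  {"dx": 0, "dy": 0, "dz": 0, "rx": 0, "ry": 0, "rz": 0.13, "grip": 8},
  {"dx": 0, "dy": 0, "dz": 0, "rx": 0, "ry": 0, "rz": 0.13, "grip": 8},
])

```text
clock: 16.3
tool_pos: [0.597, -0.1617, 0.075]
eef_rot: [0.996, 0.089, -0.003, -0.003]
ft_force: [-26.6, 22.6, 2.4]
width: 0.157
grasp_force: 32.1
```

```bash
python3 - <<'E'
from h import *
to([0,-.075,.074]);print(get_state()['torque'].round(3),get_state()['grasp_force'])
E
```

```text
t 16.3 tcp jig [ -2.5 -74.7  75. ] yaw in jig -89.8 d tool mm [2.5 0.3 1. ] F [-26.6  22.6   2.4] w 13.4
[3.946 4.43  0.174] 32.11512207984924
```

Emit:
play_rows([
  {"dx": -2, "dy": -2, "dz": 0, "rx": 0, "ry": 0, "rz": 0, "grip": 8},
  {"dx": 0, "dy": 0, "dz": 0, "rx": 0, "ry": 0, "rz": 0.03, "grip": 8},
  {"dx": 0, "dy": 0, "dz": 0, "rx": 0, "ry": 0, "rz": 0.02, "grip": 8},
])

```text
clock: 16.6
tool_pos: [0.5966, -0.1614, 0.0751]
eef_rot: [0.998, 0.066, -0.001, -0.001]
ft_force: [-2.9, 9.2, -10.2]
width: 0.157
grasp_force: 30.9
```

```bash
python3 - <<'E'
from h import *
to([0,-.075,.074]);print(get_state()['torque'].round(3),get_state()['grasp_force'])
E
```

```text
t 16.6 tcp jig [ -2.8 -74.2  75.1] yaw in jig -92.5 d tool mm [2.8 0.7 1.1] F [ -2.9   9.2 -10.2] w 13.4
[1.55  0.601 0.533] 30.91063141822815
```

The moment about the screw has risen to 0.5 N m, so the head is at its stop. I'll release and check.

Emit:
play_rows([
  {"dx": 0, "dy": -0.5, "dz": 0, "rx": 0, "ry": 0, "rz": -0.015, "grip": 8},
  {"dx": 0, "dy": 0, "dz": 0, "rx": 0, "ry": 0, "rz": 0, "grip": 40},
  {"dx": 0, "dy": 0, "dz": 0, "rx": 0, "ry": 0, "rz": 0, "grip": 40},
  {"dx": 0, "dy": 0, "dz": 0, "rx": 0, "ry": 0, "rz": 0, "grip": 40},
  {"dx": 0, "dy": 0, "dz": -15, "rx": 0, "ry": 0, "rz": 0, "grip": 40},
  {"dx": 0, "dy": 0, "dz": -45, "rx": 0, "ry": 0, "rz": 0, "grip": 40},
  {"dx": 0, "dy": 0, "dz": -50, "rx": 0, "ry": 0, "rz": 0, "grip": 40},
  {"dx": -45, "dy": 0, "dz": -20, "rx": 0, "ry": 0, "rz": 0, "grip": 40},
  {"dx": -45, "dy": 0, "dz": -20, "rx": 0, "ry": 0, "rz": 0, "grip": 40},
  {"dx": -45, "dy": 0, "dz": 0, "rx": 0, "ry": 0, "rz": 0, "grip": 40},
  {"dx": 0, "dy": 0, "dz": 0, "rx": 0, "ry": 0, "rz": 0, "grip": 40},
])

```text
clock: 17.7
tool_pos: [0.4606, -0.1824, 0.2279]
eef_rot: [0.997, 0.073, 0.002, 0.001]
ft_force: [0.9, -1.1, 0.6]
width: 0.467
grasp_force: 0.0
```

```bash
python3 - <<'E'
from h import *
to([0,-.075,.074])
t=get_image("top");s=get_image('scene')
for b in blobs(t,(0,190,120),(4,255,255),(400,140,465,310)):
    r=cv2.minAreaRect(b.astype(np.float32)); print(cv2.contourArea(b),[ (w2jig(q)*1000).round(1).tolist() for q in cast("top",cv2.boxPoints(r),.09)])
a=cv2.resize(s[100:280,170:420,::-1],(500,400));b=cv2.resize(t[140:310,290:470,::-1],(300,400))
cv2.imwrite('pics/f.png',np.hstack([a,b]))
E
```

```text
t 17.7 tcp jig [-140.4  -71.2  227.9] yaw in jig -91.7 d tool mm [139.9  -0.7 154.4] F [ 0.9 -1.1  0.6] w 39.9
142.5 [[24.4, -68.6, 90.0], [24.6, -81.8, 90.0], [-23.5, -80.3, 90.0], [-23.6, -67.3, 90.0]]
73.0 [[26.5, -129.9, 90.0], [26.8, -135.1, 90.0], [-30.0, -135.2, 90.0], [-30.2, -130.1, 90.0]]
```

View pics/f.png

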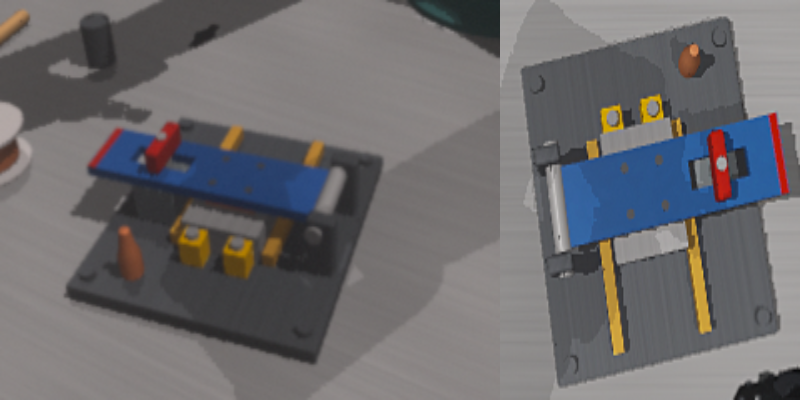

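The final picture shows the leaf flat with the T-head across the slot at (720,165), about 1.60 rad, which is its stop. The cover is against the stops at (630,130) and the cone has not moved.

```bash
python3 -c "
from workcell import *
print(sign_off())"
```

```text
the job is handed in; nothing more can be done
None
```

I pushed the cover home against the end stops, closed the leaf flat with the T-head up through the slot, then turned the T-head clockwise to its stop and handed the job in at about 18 s; the final pictures show all of this and nothing else on the jig moved.

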